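# Time the knee gear to the job's mark and set the brake

### The job

Look which pocket of the job tray the gold knee cap plate lies in, the blue one or the red one. Turn the white nylon gear by its crank until the mark of that colour, hidden under the guard, stands at the top squarely at the yellow pointer; then push the orange brake lever over all the way to its far stop. Let go of everything and leave the plate, the gauge block and the adapters where they are.

Things in the scene. Friction and masses are not known exactly. Their poses are not given: they have to be found in the camera images.
- fixture: Timing fixture, fixed, placed and yawed anew each time: aluminium base plate 240 x 360 x 12 mm (y -195 to +165) carrying a gear on a sloping axle. Origin on the bench surface; at yaw 0 x points away from the robot, y to its left, z up. The axle leans 35 deg from vertical towards -x: out-of-face direction (-sin35, 0, cos35), up-slope direction (cos35, 0, sin35), left (0, 1, 0).
- face_center (a point): Centre of the gear's top face, on the axle, at (-10, 0, 110) mm in the fixture's frame. An axle nut stands 6 mm and the crank's arm 4 mm out of the face.
- light_bar (a point): Middle of the underside of the black light bar over the gear, 275 mm above the bench; the bar is 24 mm wide in fixture x, 16 mm high, and spans fixture y -75 to +156 mm, on a post of 9 mm radius at fixture (-3, 140). An upright gripper at the crank strikes it; a tool leaning along the axle passes in front of it.
- guard (a point): Top of the black guard's lip at the gear's lowest side. The guard, fixed, hides the gear's rim all round except 45 deg either side of the top; its lip lies 2 to 6 mm out from the gear's face and covers radii 56 to 82 mm.
- gear (a joint): Turn of the white nylon gear (150 mm across, 18 mm thick), rad: angle of the crank from the top (up-slope), growing from the top towards the fixture's left, counterclockwise looking at the face. Starts between 2.18 and 4.10 (crank low). No stop between -9.5 and 9.5. Needs about 3 N at the crank and stays where it is left.
- crank_grip (a point): Grip point on the crank's green spinner knob, on the knob's axis, 42 mm from the axle, 30 mm out from the gear's face. The knob is an 18 mm cylinder parallel to the axle, 4.5 to 46.5 mm out from the face, free to turn on its own axis, so a tool can carry it round without turning itself.
- mark_blue (a point): Outer end of the blue mark, on the rim at radius 75 mm, level with the face. A stripe 9 mm wide over rim and face edge, 60 deg counterclockwise (looking at the face) from the crank: at the top when the crank is 60 deg to the fixture's right of the top (joint gear -1.047 or 5.236). Under the guard at the start.
- mark_red (a point): Outer end of the red mark, like the blue but 60 deg clockwise from the crank: at the top when the crank is 60 deg to the fixture's left of the top (joint gear 1.047). Under the guard at the start.
- pointer (a point): Highest point of the gear's rim, level with the face, where the fixed yellow pointer aims: the outer end of the wanted mark must come here.
- brake (a joint): Brake lever, rad: 0 = leaning towards the fixture's -x (off, as it starts), 1.0 = fully over towards +x (on). Light friction; stays where it is left.
- brake_tip (a point): Centre of the orange 26 mm ball on the end of the brake lever, 80 mm from the pivot, which is 34 mm above the bench on a grey block at the base plate's right (fixture x -30, y -155 mm). Thrown, the tip swings in an arc in the fixture's x-z plane, about 77 mm towards +x.
- tray: Job tray, fixed, 130 x 210 x 22 mm, moved and yawed each time; two pockets side by side, the blue one on its +y side, the red one on its -y side (floor and rims coloured), centres 50 mm from its origin, which is at the centre of its underside.
- cap_plate: Gold anodized knee cap plate, 62 x 50 x 8 mm, lying in one of the two pockets; origin at the centre of its underside. Leave it there.
- gauge_block: Clear acrylic gauge block, 50 x 30 x 20 mm, lying in the other pocket; origin at the centre of its underside. A bystander.
- oak_stand: Slotted oak stand, fixed, 210 x 75 x 40 mm, with three bays; origin at the centre of its underside.
- adapter0: An aluminium socket adapter, 66 mm tall, 42 mm across its foot, standing upright in a bay of the oak stand; origin at the centre of its underside. A bystander.
- adapter1: An aluminium socket adapter, 66 mm tall, 42 mm across its foot, standing upright in a bay of the oak stand; origin at the centre of its underside. A bystander.
- adapter2: An aluminium socket adapter, 66 mm tall, 42 mm across its foot, standing upright in a bay of the oak stand; origin at the centre of its underside. A bystander.
There are look-alikes about, which are no part of the job. Leave any brown or green look-alike of the tray alone.

How it is judged:
On the way, in this order (a step that is already met when the one before it is completed fails the run):
1. the mark of the plate's pocket colour stands at the pointer and the gear is still (((y of cap_plate in the frame of tray above 0 m and distance between mark_blue and pointer below 0.007 m) or (y of cap_plate in the frame of tray below 0 m and distance between mark_red and pointer below 0.007 m)) and velocity of joint gear between -0.1 and 0.1 rad/s), for 0.3 s.
2. the brake lever is thrown over (value of joint brake above 0.85 rad), for 0.2 s.
At the end, for the whole second after the job is handed in: The blue mark (plate in the blue pocket) or the red mark (plate in the red pocket) has its outer end within 7 mm of the pointer's point, the gear is still, and the brake lever is past 0.85 of its 1.0 rad (all of step 1 and value of joint brake above 0.85 rad); the robot touches nothing.
It fails at once if a bystander or the knee cap plate was shifted by more than 20 mm (distance of any of cap_plate, gauge_block, adapter0, adapter1, adapter2 from where it was at the start of the episode above 0.02 m).
It fails at once if an adapter was tipped (angle between any of adapter0, adapter1, adapter2's own z axis and vertical above 0.4 rad).
It also fails if it takes over 51 s, if anything falls off the work surface, if the arm or the gripper's body presses on something with over 40 N, if the wrist force passes 120 N, or if a joint passes its speed limit or range.

### The arm

A 6-joint arm with a two-finger parallel gripper is mounted at the origin on the work surface. World frame = base frame: x ahead of the robot, y to its left, z up, the work surface at z = 0. Lengths are in m, angles in rad, forces in N, time in s.
With the tool pointing down it reaches from about 0.325 to 0.925 m from the base axis. Payload 3.1 kg.
Tool frame: the origin (TCP) lies at the very end of the fingers, on their centre line; the grasp point (between the pads) lies 19 mm behind it; z points along the fingers, y is the line along which they close (so a half turn about z gives the same grasp; the last joint's range is limited). The gripper opens to 85 mm and grips with 20 to 120 N. Pads are 22 mm wide; open, the fingers measure 114 mm over their backs; the gripper's body (76 mm by 85 mm) begins 54 mm behind the grasp point. The pads swing forward as they close: fully open they stand 13 mm farther back than shut.
Start: joints at [-1.269, 0.217, 1.613, -0, 1.311, -0.112], TCP at [0.251, -0.572, 0.231] pointing down, gripper open.
Joint ranges: [-2.75, 2.75], [-0.78, 2.1], [0.31, 2.55], [-1.13, 4.27], [0.13, 2.63], [-2.58, 2.58]. Speed limits (rad/s): [2.79, 2.79, 3.14, 3.14, 3.14, 3.14].

### API

Orientations are given as a unit quaternion [w, x, y, z].
In Python, from workcell import arm gives the robot as it stands.
- The arm moves only by the tool arm_command, never from a script. Its argument "targets" is one flat list of numbers, 7 for each row, row after row: the turn, a rotation vector about the world's x, y, z in units of 0.12 rad (1.0 is 0.12 rad), then the shift along the world's x, y, z in units of 0.02 m (1.0 is 0.02 m), then the opening, from 0 (shut) to 1 (fully open). In form: [rx, ry, rz, dx, dy, dz, hand, rx, ry, rz, dx, dy, dz, hand, ...]. A call has 1 to 8 rows; each row shifts and turns the commanded pose from where the row before left it; what a row does not reach is not made up. A row lasts 1/10 s, in which the tool goes at most 50 mm and 8.59 degrees, less where a joint would pass 70% of its speed; a pose out of reach is approached as far as the arm can. A call with a number of a shift or a turn outside -1 to 1 is refused whole. A call with a gripper value outside its range is refused whole. The fingers move at their own pace and stop on an object; "grip_force" is the grip in N (left out, the last holds). Time passes only in rows, so rows that do not move let the fingers close. It gives the time, the measured TCP pose, the force, the opening and the grip force at its end, in the units of the state.
- arm.observe(): the state, without advancing time (a new reading comes with each control period).
- arm.capture(name): name is "side" or "top"; returns a dict with "img" (480x640x3 uint8, red, green, blue), "range_z" (480x640 float32, m along the optical axis (not along the pixel's ray), 0 where there is no reading), "mtx" (3x3 intrinsics, pixels), "D" ([k1, k2, p1, p2, k3] as OpenCV has them; the pictures are not rectified), "world_from_camera" (4x4, takes a point from camera to world coordinates). Camera axes: x right, y down, z forward; pixel columns grow to the right and rows downward; lengths in m; the calibration is good to about 2 mm. A picture is of the moment at which its call begins.
- arm.job_done(): hands the job in; it is judged then, once.
The state is a dict: "time_s": time; "qpos": joint angles; "qd": joint speeds; "effort": joint torques, N m; "ee_pos": TCP position; "eef_rot": TCP orientation; "wrist_force": force on the tool from outside, world axes, zero at the start; "wrist_torque": the same for the moment, N m; "grip_width": finger opening in m; "grasp_force": force on a finger pad.
Only numpy, scipy, OpenCV 4.12 (cv2) and the standard library are available. Lean on these libraries where they do the work, as an engineer would, in place of code of your own. Each camera call takes 0.05 s, during which the arm holds its last target. There are 200 camera calls.

## Working session

There is one attempt and no reset: what is moved stays moved. The work goes in short steps, Python scripts to look and compute and a tool call to move; the robot and the scene stay as the last step left them, time stands still between calls to the robot, and variables do not carry over. Pictures are saved under pics/ and viewed, at most 10 in all, crops included, and the job is handed in when it is done.

Besides the shell and the picture viewer there is one more tool, called after "Request:" as name(argument=value, ...) on one line, values as JSON. arm_command: Moves the arm, as the interface text tells. Shifts and turns lie within -1 to 1; 1 stands for 0.02 m of shift or 0.12 rad of turn. Its arguments: {"type":"object","properties":{"targets":{"type":"array"},"grip_force":{"type":"number"}},"required":["targets"]}

```bash
mkdir -p pics
cat > h.py <<'E'
import numpy as np, cv2
from workcell import arm
def cap(n,f=None):
    c=arm.capture(n)
    if f: cv2.imwrite('pics/'+f,c['img'][:,:,::-1])
    return c
def pts(c):
    h,w=c['range_z'].shape
    v,u=np.mgrid[:h,:w]
    p=cv2.undistortPoints(np.stack([u.ravel(),v.ravel()],1).astype(np.float64)[:,None],c['mtx'],c['D'])[:,0]
    z=c['range_z'].ravel()
    P=np.c_[p*z[:,None],z]; T=np.array(c['world_from_camera'])
    return (P@T[:3,:3].T+T[:3,3]).reshape(h,w,3)
E
python3 - <<'E'
from h import *
import pickle
d={n:cap(n,n+'0.png') for n in('side','top')}
pickle.dump(d,open('c0.pkl','wb'))
for n in d: print(n,np.round(d[n]['world_from_camera'],3).tolist(),d[n]['mtx'].tolist())
print(arm.observe())
E
```

```text
side [[0.916, -0.284, 0.283, 0.074], [-0.401, -0.615, 0.679, -0.978], [-0.018, -0.735, -0.677, 1.166], [0.0, 0.0, 0.0, 1.0]] [[534.1267956492203, 0.0, 326.5870672083813], [0.0, 534.1267956492203, 234.99548939082683], [0.0, 0.0, 1.0]]
top [[-0.016, -0.989, 0.144, 0.336], [-1.0, 0.018, 0.007, 0.024], [-0.01, -0.144, -0.99, 1.263], [0.0, 0.0, 0.0, 1.0]] [[452.16814156679, 0.0, 320.7975377958751], [0.0, 452.16814156679, 230.53618144327663], [0.0, 0.0, 1.0]]
{'time_s': 0.1, 'qpos': array([-1.26916980e+00,  2.17690013e-01,  1.61475573e+00,  1.15187175e-05,
        1.31133727e+00, -1.12181959e-01]), 'qd': array([ 0.00126305, -0.00222009, -0.00322709,  0.0004458 , -0.00321914,
       -0.00139491]), 'effort': array([-1.08797201e-03, -3.98078692e+01, -3.04971492e+01, -2.12589239e-04,
        4.29942564e-03, -6.24317835e-06]), 'ee_pos': array([ 0.25112661, -0.57152822,  0.23010124]), 'eef_rot': array([-1.09079550e-03,  9.78671286e-01,  2.05429585e-01, -9.80427446e-05]), 'wrist_force': array([ 0.93988733, -0.53208038,  0.11644221]), 'wrist_torque': array([0.0276916 , 0.05593608, 0.00530534]), 'grasp_force': 0.0, 'grip_width': 0.08491232417652136}
```

View pics/side0.png

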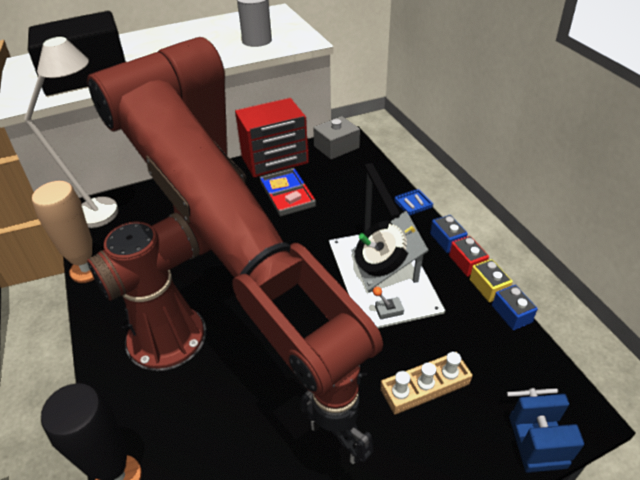

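View pics/top0.png

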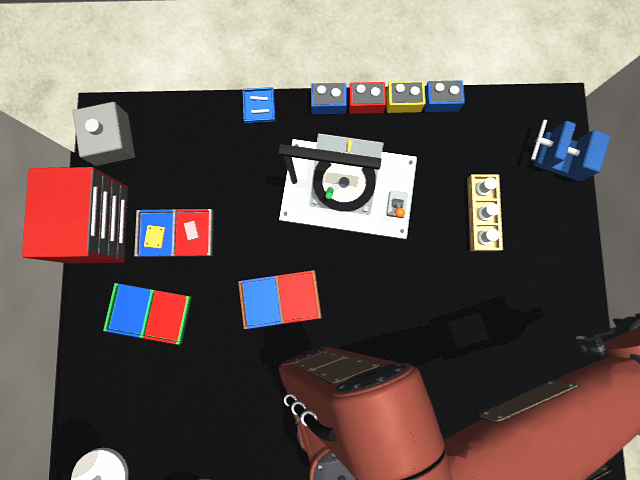

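The gold plate is at top (155,236), in the blue pocket of the plain-rimmed tray. So the blue mark goes to the pointer, with the crank 60° right of top. The base plate spans (280–416, 140–238), the green knob is at (329,194) and the orange ball at (400,212).

```bash
cat >> h.py <<'E'
def ray(c,uv):
    p=cv2.undistortPoints(np.array(uv,float).reshape(-1,1,2),c['mtx'],c['D'])[:,0]
    T=np.array(c['world_from_camera']); d=np.c_[p,np.ones(len(p))]@T[:3,:3].T
    return T[:3,3],d
def onz(c,uv,z):
    o,d=ray(c,uv); return o+d*((z-o[2])/d[:,2])[:,None]
def hsv(c): return cv2.cvtColor(c['img'],cv2.COLOR_RGB2HSV)
def tri(c1,u1,c2,u2):
    A=[];b=[]
    for c,u in((c1,u1),(c2,u2)):
        o,d=ray(c,u); d=d[0]/np.linalg.norm(d[0]); M=np.eye(3)-np.outer(d,d); A.append(M); b.append(M@o)
    x=np.linalg.lstsq(np.vstack(A),np.hstack(b),rcond=None)[0]
    return x,[np.linalg.norm(A[i]@x-b[i]) for i in(0,1)]
def blob(c,lo,hi,box):
    m=cv2.inRange(hsv(c),lo,hi); k=np.zeros_like(m); x0,y0,x1,y1=box; k[y0:y1,x0:x1]=m[y0:y1,x0:x1]
    v,u=np.nonzero(k); return (u.mean(),v.mean()),len(u),k
E
python3 - <<'E'
from h import *
import pickle
d=pickle.load(open('c0.pkl','rb'));t,s=d['top'],d['side']
P=pts(t)
m=(np.abs(P[...,2]-.012)<.006)&(hsv(t)[...,1]<60)&(hsv(t)[...,2]>120)
k=np.zeros(m.shape,bool);k[125:250,265:430]=1; m&=k
v,u=np.nonzero(m)
q=onz(t,np.c_[u,v],.012)[:,:2]
r=cv2.minAreaRect((q*1000).astype(np.float32)); print(r, m.sum())
print(cv2.boxPoints(r))
for n,lo,hi,bt,bs in(('green',(45,120,40),(75,255,255),(270,130,430,250),(340,200,440,300)),('orange',(3,150,120),(16,255,255),(380,190,420,230),(365,280,395,305))):
    a,na,ka=blob(t,lo,hi,bt); b,nb,kb=blob(s,lo,hi,bs)
    print(n,a,na,b,nb,tri(t,a,s,b), np.median(P[ka>0],0),np.median(pts(s)[kb>0],0))
E
```

```text
((640.3189086914062, -45.306732177734375), (358.8809509277344, 239.5592498779297), 80.4190902709961) 5316
[[ 492.3439  -202.30815]
 [ 728.5617  -242.18045]
 [ 788.29395  111.69469]
 [ 552.0761   151.56699]]
green (np.float64(328.87692307692305), np.float64(192.93846153846152)) 65 (np.float64(363.987012987013), np.float64(238.37662337662337)) 77 (array([0.60107467, 0.00979737, 0.12232702]), [np.float64(0.0006075874535602083), np.float64(0.0006075874535609108)]) [0.59760188 0.00980124 0.12953894] [0.60100957 0.00669545 0.12358946]
orange (np.float64(398.8627450980392), np.float64(212.13725490196077)) 51 (np.float64(376.9122807017544), np.float64(290.6842105263158)) 57 (array([ 0.54971137, -0.17075846,  0.10776466]), [np.float64(0.00019142307513247522), np.float64(0.00019142307513378312)]) [ 0.54855782 -0.16768696  0.11216603] [ 0.54727727 -0.17595758  0.11448481]
```

```bash
cat >> h.py <<'E'
from scipy.spatial.transform import Rotation as Ro
yaw=np.radians(-9.58); RF=Ro.from_euler('z',yaw).as_matrix(); OF=np.array([.6428,-.0305,0])
c35,s35=np.cos(np.radians(35)),np.sin(np.radians(35))
OUT=np.array([-s35,0,c35]);UP=np.array([c35,0,s35]);LF=np.array([0,1.,0]);FC=np.array([-.010,0,.110])
def w2f(p): return RF.T@(np.asarray(p)-OF)
def f2w(p): return RF@np.asarray(p)+OF
def face(p): # world -> (up,left,out)
    q=w2f(p)-FC; return np.array([q@UP,q@LF,q@OUT])
def fw(u,l,o): return f2w(FC+u*UP+l*LF+o*OUT)
RT=RF@np.c_[UP,-LF,-OUT]
def q2R(q): return Ro.from_quat([q[1],q[2],q[3],q[0]])
def todo(p,R=None):
    s=arm.observe(); out=(np.asarray(p)-s['ee_pos'])/.02
    r=((Ro.from_matrix(R)*q2R(s['eef_rot']).inv()).as_rotvec()/.12) if R is not None else None
    print('t',s['time_s'],'shift',out.round(2),'turn',None if r is None else r.round(2)); return out,r
E
python3 - <<'E'
from h import *
k=[.60107467,.00979737,.12232702]; f=face(k);print(f*1000,np.hypot(*f[:2]),np.arctan2(f[1],f[0]))
print('ball',w2f([.5497,-.1708,.1078]))
a=np.arctan2(f[1],f[0])
for o in(.1,.012): p=fw(.042*np.cos(a),.042*np.sin(a),o);print(o,p);todo(p,RT)
E
```

```text
[-23.93434174  32.7912709   31.80751928] 0.04059704621820544 2.201308707926738
ball [-0.06845228 -0.15383753  0.1078    ]
0.1 [0.56202704 0.01753699 0.17771261]
t 0.1 shift [15.55 29.45 -2.62] turn [ 0.62 -5.12 -4.69]
0.012 [0.61179786 0.00913676 0.10562723]
t 0.1 shift [18.03 29.03 -6.22] turn [ 0.62 -5.12 -4.69]
```

Request:
arm_command(targets=[0.02,-0.16,-0.15,0.4,0.92,0.4,0.5,0.02,-0.16,-0.15,0.4,0.92,0.4,0.5,0.02,-0.16,-0.15,0.4,0.92,0.4,0.5,0.02,-0.16,-0.15,0.4,0.92,0.4,0.5,0.02,-0.16,-0.15,0.4,0.92,0.4,0.5,0.02,-0.16,-0.15,0.4,0.92,0.4,0.5,0.02,-0.16,-0.15,0.4,0.92,0.4,0.5,0.02,-0.16,-0.15,0.4,0.92,0.4,0.5])

```text
time_s: 0.9
ee_pos: [0.3154, -0.4239, 0.2949]
eef_rot: [0.006, 0.988, 0.134, 0.077]
wrist_force: [0.5, 0.0, 0.2]
grip_width: 0.0428
grasp_force: 0.0
```

Request:
arm_command(targets=[0.02,-0.16,-0.15,0.4,0.92,0,0.5,0.02,-0.16,-0.15,0.4,0.92,0,0.5,0.02,-0.16,-0.15,0.4,0.92,0,0.5,0.02,-0.16,-0.15,0.4,0.92,0,0.5,0.02,-0.16,-0.15,0.4,0.92,0,0.5,0.02,-0.16,-0.15,0.4,0.92,0,0.5,0.02,-0.16,-0.15,0.4,0.92,0,0.5,0.02,-0.16,-0.15,0.4,0.92,0,0.5])

```text
time_s: 1.7
ee_pos: [0.3793, -0.2768, 0.2946]
eef_rot: [0.012, 0.986, 0.06, 0.153]
wrist_force: [0.6, -0.5, 0.1]
grip_width: 0.0433
grasp_force: 0.0
```

Request:
arm_command(targets=[0.02,-0.16,-0.15,0.4,0.92,0,0.5,0.02,-0.16,-0.15,0.4,0.92,0,0.5,0.02,-0.16,-0.15,0.4,0.92,0,0.5,0.02,-0.16,-0.15,0.4,0.92,0,0.5,0.02,-0.16,-0.15,0.4,0.92,0,0.5,0.02,-0.16,-0.15,0.4,0.92,0,0.5,0.02,-0.16,-0.15,0.4,0.92,0,0.5,0.02,-0.16,-0.15,0.4,0.92,0,0.5])

```text
time_s: 2.5
ee_pos: [0.4431, -0.1297, 0.2947]
eef_rot: [0.019, 0.974, -0.013, 0.228]
wrist_force: [0.2, 0.9, 0.7]
grip_width: 0.0427
grasp_force: 0.0
```

Run:
```python
from h import *
a=2.201
todo(fw(.042*np.cos(a),.042*np.sin(a),.1),RT); print(arm.observe()['qpos'].round(2))
```

```text
t 2.5 shift [ 5.95  7.36 -5.85] turn [ 0.12 -1.28 -1.09]
[-0.58 -0.52  2.2   0.24  1.06  0.95]
```

Request:
arm_command(targets=[0.02,-0.16,-0.14,0.5,0.92,-0.4,0.5,0.02,-0.16,-0.14,0.5,0.92,-0.4,0.5,0.02,-0.16,-0.14,0.75,0.92,-0.8,0.5,0.02,-0.16,-0.14,0.75,0.92,-0.8,0.5,0.02,-0.16,-0.14,0.75,0.92,-0.8,0.5,0.02,-0.16,-0.14,0.85,0.92,-0.85,0.5,0.02,-0.16,-0.14,0.85,0.92,-0.85,0.5,0,-0.16,-0.11,0.9,0.92,-0.9,0.5])

```text
time_s: 3.3
ee_pos: [0.5605, 0.0177, 0.1784]
eef_rot: [0.024, 0.95, -0.08, 0.3]
wrist_force: [0.1, -1.6, 0.7]
grip_width: 0.0426
grasp_force: 0.0
```

Run:
```python
from h import *
import pickle
a=2.201
todo(fw(.042*np.cos(a),.042*np.sin(a),.1),RT);todo(fw(.042*np.cos(a),.042*np.sin(a),.013),RT); print(arm.observe()['qpos'].round(2))
c=cap('side'); im=c['img'][150:350,270:480]; cv2.imwrite('pics/s1.png',cv2.resize(im,None,fx=3,fy=3)[:,:,::-1])
```

```text
t 3.3 shift [ 0.08 -0.01 -0.03] turn [-0.01  0.01 -0.01]
t 3.3 shift [ 2.54 -0.42 -3.6 ] turn [-0.01  0.01 -0.01]
[-0.06 -0.18  2.23 -0.13  0.48  1.77]
```

View pics/s1.png

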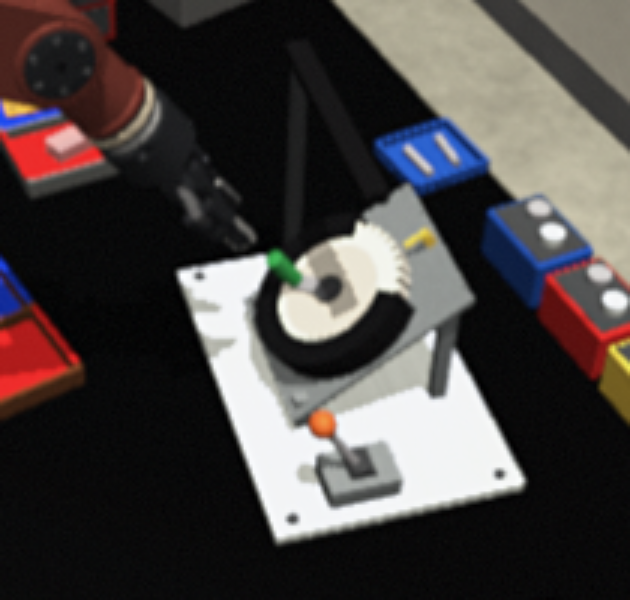

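The fingers (crop 235,230) are lined up with the green knob (285,265), so I'll advance along the axle and grip.

Request:
arm_command(targets=[0,0,0,0.32,-0.05,-0.45,0.5,0,0,0,0.32,-0.05,-0.45,0.5,0,0,0,0.32,-0.05,-0.45,0.5,0,0,0,0.32,-0.05,-0.45,0.5,0,0,0,0.32,-0.05,-0.45,0.5,0,0,0,0.32,-0.06,-0.45,0.5,0,0,0,0.32,-0.06,-0.45,0.5,0,0,0,0.3,-0.05,-0.45,0.5])

```text
time_s: 4.15
ee_pos: [0.6109, 0.008, 0.1065]
eef_rot: [0.024, 0.951, -0.08, 0.299]
wrist_force: [-0.2, -0.2, 0.6]
grip_width: 0.0425
grasp_force: 0.0
```

Request:
arm_command(targets=[0,0,0,0,0,0,0.2,0,0,0,0,0,0,0,0,0,0,0,0,0,0,0,0,0,0,0,0,0,0,0,0,0,0,0,0], grip_force=30)

```text
time_s: 4.65
ee_pos: [0.6106, 0.0078, 0.1069]
eef_rot: [0.025, 0.951, -0.08, 0.299]
wrist_force: [4.3, -3.0, -6.1]
grip_width: 0.0168
grasp_force: 29.4
```

Run:
```python
from h import *
s=arm.observe(); f=face(s['ee_pos']); print(f*1000,np.arctan2(f[1],f[0]),np.hypot(f[0],f[1]),s['grip_width'])
a0=np.arctan2(f[1],f[0]); a0=2.2
prev=fw(.042*np.cos(a0),.042*np.sin(a0),0); n=24
for i in range(1,n+1):
    a=a0+(5.236-a0)*i/n; p=fw(.042*np.cos(a),.042*np.sin(a),0); print(i,((p-prev)/.02).round(2).tolist()); prev=p
```

```text
[-24.79448025  32.36809141  13.63016128] 2.22446920994929 0.04077327056662312 0.016810093518832482
1 [-0.19, -0.14, -0.12]
2 [-0.18, -0.17, -0.1]
3 [-0.16, -0.19, -0.09]
4 [-0.14, -0.21, -0.07]
5 [-0.12, -0.23, -0.06]
6 [-0.1, -0.25, -0.04]
7 [-0.07, -0.26, -0.02]
8 [-0.04, -0.26, 0.0]
9 [-0.02, -0.26, 0.02]
10 [0.01, -0.26, 0.04]
11 [0.04, -0.26, 0.06]
12 [0.07, -0.25, 0.07]
13 [0.09, -0.23, 0.09]
14 [0.12, -0.21, 0.11]
15 [0.14, -0.19, 0.12]
16 [0.16, -0.17, 0.13]
17 [0.18, -0.14, 0.14]
18 [0.19, -0.11, 0.15]
19 [0.2, -0.08, 0.15]
20 [0.21, -0.05, 0.15]
21 [0.22, -0.01, 0.15]
22 [0.22, 0.02, 0.15]
23 [0.22, 0.05, 0.14]
24 [0.21, 0.08, 0.14]
```

Request:
arm_command(targets=[0,0,0,-0.19,-0.14,-0.12,0,0,0,0,-0.18,-0.17,-0.1,0,0,0,0,-0.16,-0.19,-0.09,0,0,0,0,-0.14,-0.21,-0.07,0,0,0,0,-0.12,-0.23,-0.06,0,0,0,0,-0.1,-0.25,-0.04,0,0,0,0,-0.07,-0.26,-0.02,0,0,0,0,-0.04,-0.26,0,0])

```text
time_s: 5.45
ee_pos: [0.5913, -0.0255, 0.0975]
eef_rot: [0.024, 0.95, -0.079, 0.3]
wrist_force: [7.0, 3.4, -7.8]
grip_width: 0.0171
grasp_force: 29.9
```

Request:
arm_command(targets=[0,0,0,-0.02,-0.26,0.02,0,0,0,0,0.01,-0.26,0.04,0,0,0,0,0.04,-0.26,0.06,0,0,0,0,0.07,-0.25,0.07,0,0,0,0,0.09,-0.23,0.09,0,0,0,0,0.12,-0.21,0.11,0,0,0,0,0.14,-0.19,0.12,0,0,0,0,0.16,-0.17,0.13,0])

```text
time_s: 6.25
ee_pos: [0.602, -0.0612, 0.109]
eef_rot: [0.023, 0.951, -0.079, 0.298]
wrist_force: [2.2, 4.5, -4.6]
grip_width: 0.017
grasp_force: 30.4
```

Request:
arm_command(targets=[0,0,0,0.18,-0.14,0.14,0,0,0,0,0.19,-0.11,0.15,0,0,0,0,0.2,-0.08,0.15,0,0,0,0,0.21,-0.05,0.15,0,0,0,0,0.22,-0.01,0.15,0,0,0,0,0.22,0.02,0.15,0,0,0,0,0.22,0.05,0.14,0,0,0,0,0.21,0.08,0.14,0])

```text
time_s: 7.05
ee_pos: [0.6364, -0.0675, 0.1335]
eef_rot: [0.024, 0.95, -0.08, 0.299]
wrist_force: [-1.9, 0.1, -4.7]
grip_width: 0.0168
grasp_force: 30.6
```

Run:
```python
from h import *
s=arm.observe(); f=face(s['ee_pos']); print(f*1000,np.arctan2(f[1],f[0]),np.hypot(f[0],f[1]),s['grip_width'],s['wrist_force'])
todo(fw(.042*np.cos(5.236),.042*np.sin(5.236),f[2]),RT)
todo(fw(.042*np.cos(5.236),.042*np.sin(5.236),.1),RT)
for n in('side','top'):
    c=cap(n); b=(370,190,470,290) if n=='side' else(300,120,400,200)
    im=c['img'][b[1]:b[3],b[0]:b[2]]; cv2.imwrite(f'pics/{n}2.png',cv2.resize(im,None,fx=4,fy=4,interpolation=cv2.INTER_CUBIC)[:,:,::-1])
im=np.hstack([cv2.resize(cv2.imread('pics/side2.png'),(400,400)),cv2.resize(cv2.imread('pics/top2.png'),(400,320))[:,:]if 0 else cv2.resize(cv2.imread('pics/top2.png'),(400,400))]); cv2.imwrite('pics/b2.png',im)
```

```text
[ 21.59054292 -37.58088805  13.57953135] -1.049331434825316 0.043341373880400526 0.016797957639835197 [-1.88554314  0.11024216 -4.72306338]
t 7.05 shift [-0.01  0.06 -0.02] turn [-0.01 -0.   -0.  ]
t 7.05 shift [-2.46  0.48  3.52] turn [-0.01 -0.   -0.  ]
```

View pics/b2.png

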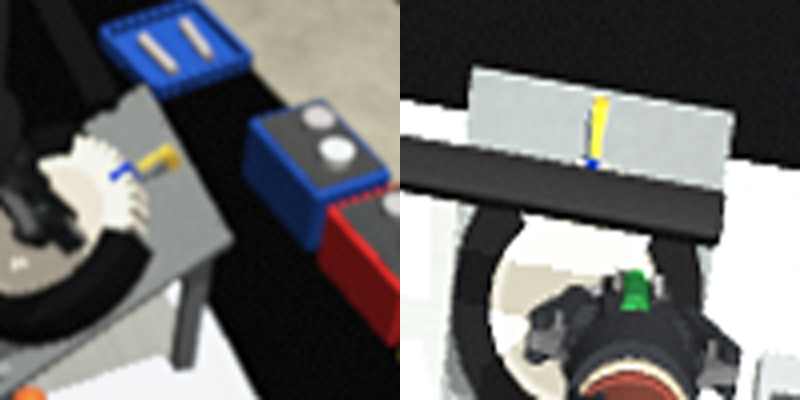

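The blue mark (side crop 122,172; top crop 592,163) stands in line with the yellow pointer. Next I'll release, hold, and back out along the axle.

Request:
arm_command(targets=[0,0,0,0,0,0,0,0,0,0,0,0,0,0.2,0,0,0,0,0,0,0.5,0,0,0,0,0,0,0.5,0,0,0,0,0,0,0.5])

```text
time_s: 7.65
ee_pos: [0.6378, -0.0683, 0.1355]
eef_rot: [0.025, 0.95, -0.08, 0.302]
wrist_force: [0.2, -0.4, -0.5]
grip_width: 0.0429
grasp_force: 0.0
```

Request:
arm_command(targets=[0,0,0,-0.3,0.05,0.44,0.5,0,0,0,-0.3,0.05,0.44,0.5,0,0,0,-0.3,0.05,0.44,0.5,0,0,0,-0.3,0.05,0.44,0.5,0,0,0,-0.3,0.05,0.44,0.5,0,0,0,-0.3,0.05,0.44,0.5,0,0,0,-0.3,0.05,0.44,0.5,0,0,0,-0.3,0.05,0.44,0.5])

```text
time_s: 8.45
ee_pos: [0.5878, -0.0593, 0.2047]
eef_rot: [0.024, 0.95, -0.079, 0.3]
wrist_force: [-0.3, 0.4, 0.0]
grip_width: 0.0427
grasp_force: 0.0
```

Run:
```python
from h import *
t,s=cap('top'),cap('side')
lo,hi=(108,150,80),(130,255,255)
for c,b in((s,(390,225,408,245)),(t,(440-300+200,150,356,170))):
    try:
        m,n,k=blob(c,lo,hi,b); Ps=pts(c)[k>0]; print(m,n,face(np.median(Ps,0))*1000)
    except Exception as e: print(e)
lo,hi=(45,120,40),(75,255,255)
a,na,_=blob(t,lo,hi,(300,130,430,250)); b,nb,_=blob(s,lo,hi,(340,200,440,300)); x,e=tri(t,a,s,b);f=face(x)
print(a,na,b,nb,e,f*1000,np.arctan2(f[1],f[0]))
# tool plan for brake: shut tool vertical; ball
st=arm.observe();print(st['ee_pos'],st['qpos'].round(2), face(st['ee_pos'])*1000)
RV=RF@np.diag([1,-1,-1.])
for q in((-.105,-.155,.17),(-.105,-.155,.095),(.03,-.155,.095)): print(q,f2w(q));todo(f2w(q),RV)
im=s['img'][190:290,350:470]; cv2.imwrite('pics/s3.png',cv2.resize(im,None,fx=5,fy=5,interpolation=cv2.INTER_CUBIC)[:,:,::-1])
```

```text
(np.float64(399.5), np.float64(232.0)) 6 [69.99544564  2.30101888  0.46927062]
(np.float64(347.5), np.float64(152.5)) 4 [76.95400394  0.73091599 -7.07005295]
(np.float64(358.4166666666667), np.float64(179.08333333333334)) 60 (np.float64(384.7142857142857), np.float64(245.82539682539684)) 63 [np.float64(0.0009360391313654937), np.float64(0.0009360391313661814)] [ 22.68676723 -36.40465794  30.11439657] -1.0135046204603195
[ 0.58866989 -0.05953095  0.20601086] [-0.24 -0.16  2.16  0.09  0.53  1.43] [ 23.49636796 -37.63466762 100.75528555]
(-0.105, -0.155, 0.17) [ 0.5134685  -0.16586382  0.17      ]
t 8.55 shift [-3.76 -5.32 -1.8 ] turn [ 0.84  5.05 -0.  ]
(-0.105, -0.155, 0.095) [ 0.5134685  -0.16586382  0.095     ]
t 8.55 shift [-3.76 -5.32 -5.55] turn [ 0.84  5.05 -0.  ]
(0.03, -0.155, 0.095) [ 0.64658582 -0.18833114  0.095     ]
t 8.55 shift [ 2.9  -6.44 -5.55] turn [ 0.84  5.05 -0.  ]
```

View pics/s3.png

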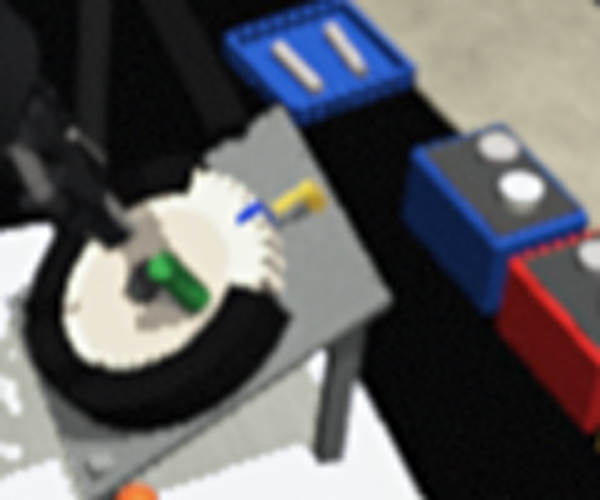

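The blue mark (250,212) still points at the yellow pointer (300,200), with the knob about 0–0.03 rad off target. That is well inside tolerance. Next is the brake: close the fingers, go upright and approach from behind the ball.

Request:
arm_command(targets=[0,0,0,-0.95,-0.9,0,0,0,0,0,-0.95,-0.9,0,0,0,0,0,-0.95,-0.9,0,0,0,0,0,-0.95,-0.9,0,0,0.17,0.98,0,-0.1,-0.43,-0.2,0,0.17,0.98,0,-0.1,-0.43,-0.2,0,0.17,0.98,0,-0.1,-0.43,-0.2,0,0.17,0.98,0,-0.1,-0.43,-0.2,0])

```text
time_s: 9.35
ee_pos: [0.5044, -0.1667, 0.1883]
eef_rot: [0.004, 0.994, -0.084, 0.065]
wrist_force: [0.5, 0.6, 0.5]
grip_width: -0.0002
grasp_force: 0.0
```

Run:
```python
from h import *
RV=RF@np.diag([1,-1,-1.])
todo(f2w((-.11,-.155,.096)),RV);todo(f2w((-.016,-.155,.096)),RV);s=arm.observe();print(w2f(s['ee_pos']),s['qpos'].round(2),s['grip_width'],RF[:,0])
```

```text
t 9.35 shift [ 0.21  0.08 -4.62] turn [0.16 1.07 0.01]
t 9.35 shift [ 4.84 -0.7  -4.62] turn [0.16 1.07 0.01]
[-0.11380504 -0.15729218  0.18834174] [-0.48 -0.02  1.96  0.05  1.08  1.24] -0.00017441839774440197 [ 0.98605419 -0.16642456 -0.        ]
```

Request:
arm_command(targets=[0.08,0.53,0,0.1,0.04,-0.6,0,0.08,0.54,0,0.1,0.04,-0.6,0,0,0,0,0,0,-0.6,0,0,0,0,0,0,-0.6,0,0,0,0,0,0,-0.6,0,0,0,0,0,0,-0.6,0,0,0,0,0,0,-0.5,0,0,0,0,0,0,-0.5,0])

```text
time_s: 10.15
ee_pos: [0.508, -0.1642, 0.0952]
eef_rot: [-0.0, 0.996, -0.084, 0.002]
wrist_force: [0.5, 0.4, 0.3]
grip_width: -0.0002
grasp_force: 0.0
```

Request:
arm_command(targets=[0,0,0,0.4,-0.07,0,0,0,0,0,0.4,-0.07,0,0,0,0,0,0.4,-0.07,0,0,0,0,0,0.4,-0.07,0,0,0,0,0,0.4,-0.07,0,0,0,0,0,0.4,-0.07,0,0,0,0,0,0.4,-0.07,0,0,0,0,0,0.4,-0.07,0,0])

```text
time_s: 10.95
ee_pos: [0.5732, -0.1756, 0.0959]
eef_rot: [-0.0, 0.996, -0.084, 0.002]
wrist_force: [-0.5, -0.2, -0.1]
grip_width: -0.0001
grasp_force: 0.4
```

Request:
arm_command(targets=[0,0,0,0.4,-0.07,0,0,0,0,0,0.4,-0.07,0,0,0,0,0,0.3,-0.05,0,0])

```text
time_s: 11.25
ee_pos: [0.5948, -0.1792, 0.0955]
eef_rot: [-0.001, 0.996, -0.084, 0.002]
wrist_force: [-1.2, 0.9, -0.9]
grip_width: -0.0003
grasp_force: 0.5
```

Run:
```python
from h import *
s=arm.observe();print(w2f(s['ee_pos']),s['wrist_force'])
t,sd=cap('top'),cap('side'); P=pts(t)
for n,c,b in(('t',t,(370,180,430,230)),('s',sd,(365,270,425,315))):
    try: m,k,_=blob(c,(3,150,120),(16,255,255),b);print(n,m,k,w2f(onz(c,m,.106)[0]))
    except Exception as e: print(n,e)
```

```text
[-0.02259605 -0.15463054  0.09551192] [-1.18275965  0.93098461 -0.8848788 ]
t (np.float64(395.2857142857143), np.float64(204.42857142857142)) 21 [-0.04940148 -0.14224607  0.106     ]
s (np.float64(402.64), np.float64(286.6)) 25 [ 0.00251615 -0.15644708  0.106     ]
```

Request:
arm_command(targets=[0,0,0,0.1,-0.02,0,0,0,0,0,0.1,-0.02,0,0,0,0,0,0.1,-0.02,0,0,0,0,0,0.1,-0.02,0,0])

```text
time_s: 11.75
ee_pos: [0.6021, -0.1807, 0.0957]
eef_rot: [-0.001, 0.996, -0.084, 0.002]
wrist_force: [-2.2, 0.3, -0.4]
grip_width: 0.0002
grasp_force: 0.5
```

Run:
```python
from h import *
s=arm.observe();print(w2f(s['ee_pos']),s['wrist_force'])
```

```text
[-0.01514079 -0.15493017  0.09571914] [-2.20941935  0.29223884 -0.39241514]
```

Request:
arm_command(targets=[0,0,0,0.1,-0.02,0,0,0,0,0,0.1,-0.02,0,0,0,0,0,0,0,0,0])

```text
time_s: 12.05
ee_pos: [0.6029, -0.1809, 0.0955]
eef_rot: [-0.001, 0.996, -0.084, -0.003]
wrist_force: [-10.4, 2.2, 6.0]
grip_width: -0.0001
grasp_force: 4.9
```

The force has risen to 10 N and motion has stopped, so the lever is at its far stop. Retreating.

Request:
arm_command(targets=[0,0,0,-0.5,0.08,0,0,0,0,0,-0.5,0.08,0,0,0,0,0,-0.7,0.12,0.2,0,0,0,0,-0.8,0.13,0.6,0,0,0,0,-0.8,0.13,0.8,0,0,0,0,-0.8,0.13,0.8,0,0,0,0,-0.8,0.13,0.8,0,0,0,0,-0.5,0.1,0.5,0])

```text
time_s: 12.85
ee_pos: [0.4981, -0.1638, 0.1715]
eef_rot: [0.0, 0.996, -0.084, 0.003]
wrist_force: [0.2, 0.2, -0.3]
grip_width: 0.0001
grasp_force: 0.0
```

Run:
```python
from h import *
t,s=cap('top'),cap('side')
def mk(lo,hi,bt,bs):
    a,na,_=blob(t,lo,hi,bt); b,nb,_=blob(s,lo,hi,bs); return tri(t,a,s,b)
x,e=mk((3,150,120),(16,255,255),(380,180,430,230),(365,270,425,315)); f=w2f(x);print('ball',f,e,'angle from vertical',np.arctan2(f[0]+.03,f[2]-.034))
x,e=mk((45,120,40),(75,255,255),(300,130,430,250),(340,200,440,300));f=face(x);print('knob',f,e,np.arctan2(f[1],f[0]))
x,e=mk((20,150,120),(34,255,255),(335,130,365,160),(400,215,425,240));print('yellow',face(x)*1000,e)
print(arm.observe()['wrist_force'])
im=np.hstack([cv2.resize(c['img'][y:y+100,x:x+100],(400,400),interpolation=cv2.INTER_CUBIC) for c,x,y in((s,350,210),(t,310,130))])
cv2.imwrite('pics/e.png',im[:,:,::-1])
```

```text
ball [-0.00123526 -0.15655795  0.10838554] [np.float64(0.008435812448358183), np.float64(0.00843581244835882)] angle from vertical 0.3689867913578943
knob [ 0.02274116 -0.03640804  0.03013682] [np.float64(0.0008921969313621225), np.float64(0.0008921969313618648)] -1.0124709151652018
yellow [ 99.2991397   -0.52064166 -12.02850831] [np.float64(0.0027502640561578016), np.float64(0.0027502640561591564)]
[ 0.27261264 -0.60542423  0.67207021]
```

View pics/e.png

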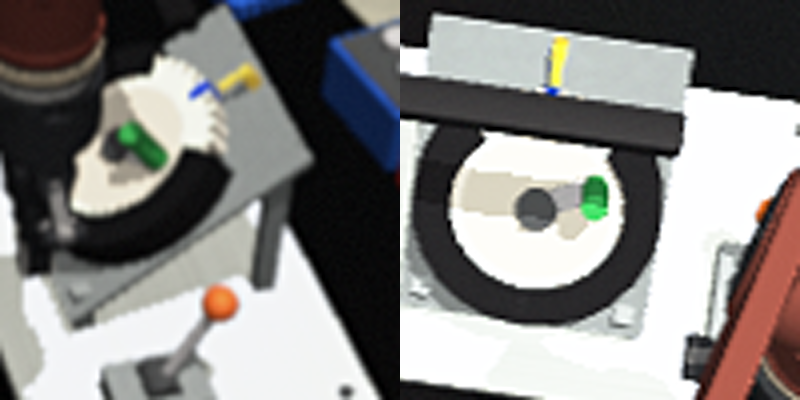

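The side view shows the lever leaning fully over (ball at 220,300) and the blue mark (200,90) in line with the pointer (240,78). The arm hides the ball in the top view, so I'll check it with the side ray alone and then hand in.

Run:
```python
from h import *
s=cap('side'); m,n,_=blob(s,(3,150,120),(16,255,255),(365,270,425,315)); f=w2f(onz(s,m,.105)[0]); print(m,n,f)
if f[0]>.003: print(arm.job_done())
```

```text
(np.float64(404.47058823529414), np.float64(285.4313725490196)) 51 [ 0.0090156  -0.15298003  0.105     ]
the job is handed in; nothing more can be done
None
```

The job is handed in: the plate lay in the blue pocket, the blue mark stands at the pointer within about 3 mm by camera, the brake lever is at its far stop, and the arm is clear; no verdict came back from the judging.

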